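Reset a tripped rack power strip and start the firewall

TASK

The breaker on the power strip in the small bench rack has tripped: switch the strip off at its rocker, push the popped-out breaker button back in until it stays, switch the rocker on again, and only then press the firewall's power button and let it spring back. Only press the controls; leave the transceiver lying on the rack, the tester, the mug and the screwdriver where they are.

Things in the scene. Friction and masses are not known exactly. Their poses are not given: they have to be found in the camera images.
- rack: Ten-inch rack, 4 units, dark steel, 206 x 258 mm, fixed, lying on its back: panels look straight up, tops 153 mm above the bench. Origin under its centre, z up, y along the panels, x across them, away from the robot (yaw within 20 deg). Panels 254 x 44 mm at x = -66.7, -22.2, +22.2, +66.7 mm; the last is a grey slotted blank, the rest strip, firewall and patch panel (12 jacks) in any order
- pdu: Power strip: bright aluminium panel, 254 x 44 mm. Origin at the centre of its top face, x across, y along the panel, z up out of it. Along y: three black outlets at -90, -56 and -22 mm; the black rocker at +27 mm; a pilot lamp at +58 mm; the breaker at +84 mm
- rocker (a joint): The strip's rocker, black, 22 x 32 mm (long along y), bezel 2.5 mm high. Radians: 0 = on, as it starts (end towards the breaker, marked with a line, is down); 0.38 = off (other end, with a ring, down). About 4 N on the raised end takes it past the middle, then it snaps over and stays. Shallow V: the half that is down lies level, 5 mm above the panel; the raised end stands 11 mm above it
- rocker_on (a point): Point on the rocker's face in the middle of its ON half, 12 mm from the rocker's middle towards the breaker (+y of the strip); moves with the rocker. Press straight down here to switch on; 5 mm above the panel when down, 9.5 mm when raised
- rocker_off (a point): Point on the rocker's face in the middle of its OFF half, 12 mm from the rocker's middle towards the outlets (-y of the strip); moves with the rocker. Press straight down here to switch off; 5 mm above the panel when down, 9.5 mm when raised
- breaker (a joint): Reset button of the power strip's thermal breaker: slim black round button, 12 mm across, standing up out of a 21 mm steel hexagon nut (5 mm high). Value in m: 0 = popped out (tripped, as it starts), 0.0055 = fully in. It takes about 4.5 N to push in; past the middle of its travel it snaps in and stays
- breaker_top (a point): Centre of the breaker button's top; 13.5 mm above the panel when popped out, 8 mm when in; moves with it
- firewall: Firewall: black panel with network jacks, 254 x 44 mm. Origin at the centre of its top face, x across, y along the panel, z up. The power button is at y = -84 mm
- power (a joint): The firewall's power button: flat bare-metal disc, 18 mm across, in a 24 mm flat steel ring 2 mm high. Value in m: 0 = out, 0.003 = fully in. Springs back; starts to move at 1.5 N and is fully in at about 4.5 N
- power_top (a point): Centre of the power button's top; 5.5 mm above the panel when out, 2.5 mm when in; moves with it
- transceiver: Bystander: loose steel plug-in transceiver, 14 x 57 x 11 mm, lying on the rack's slotted blank panel. Origin under its centre
- tester: Bystander: grey handheld cable tester, 79 x 150 x 40 mm, lying on the bench beside the rack (+y side). Origin under its centre
- mug: Bystander: white mug, 82 mm across, 95 mm high, beside the rack (-y side). Origin under its centre
- screwdriver: Bystander: screwdriver 200 mm long, black handle 26 mm thick, lying on the bench beyond the rack (+x side). Origin under its middle

How it is judged:
On the way, in this order (a step that is already met when the one before it is completed fails the run):
1. the power strip is switched off at its rocker, the breaker still out (value of joint rocker above 0.3 rad and value of joint breaker below 0.002 m), for 0.2 s.
2. with the strip off, the breaker button is pushed in and stays (value of joint breaker above 0.0045 m and value of joint rocker above 0.3 rad), for 0.2 s.
3. the rocker is switched on again, the breaker in (value of joint rocker below 0.08 rad and value of joint breaker above 0.0045 m), for 0.2 s.
4. the firewall's power button is pressed (all of step 3 and value of joint power above 0.002 m), for 0.06 s.
At the end, for the whole second after the job is handed in: Rocker on (below 0.08 rad), breaker button in (over 4.5 mm of its 5.5 mm), power button pressed at least 2 mm after that and sprung back (below 1 mm), bystanders where they were (all of step 3 and value of joint power below 0.001 m); the robot touches nothing.
It fails at once if the breaker button is pushed in while the strip is switched on (value of joint breaker between 0.0018 and 0.0042 m and value of joint rocker below 0.19 rad).
It fails at once if the firewall's power button is pressed while the strip is off or its breaker tripped (value of joint power above 0.0018 m and (value of joint rocker above 0.19 rad or value of joint breaker below 0.0028 m)).
It fails at once if the transceiver is shoved (over 20 mm), lifted or carried (distance of transceiver from where it was at the start of the episode above 0.02 m).
It fails at once if the mug is shoved (over 20 mm), lifted or tipped (distance of mug from where it was at the start of the episode above 0.02 m or angle between mug's own z axis and vertical above 0.3 rad).
It fails at once if the tester or the screwdriver is shoved (over 20 mm), lifted or carried (distance of any of tester, screwdriver from where it was at the start of the episode above 0.02 m).
It also fails if it takes over 38 s, if anything falls off the work surface, if the arm or the gripper's body presses on something with over 40 N, if the wrist force passes 120 N, or if a joint passes its speed limit or range.

ROBOT

A 6-joint arm with a two-finger parallel gripper is mounted at the origin on the work surface. World frame = base frame: x ahead of the robot, y to its left, z up, the work surface at z = 0. Lengths are in m, angles in rad, forces in N, time in s.
With the tool pointing down it reaches from about 0.25 to 0.8 m from the base axis. Payload 8.5 kg.
Tool frame: the origin (TCP) lies on the centre line of the jaws, within the pads' length; the fingertips stand arm.nose_length ahead of it and the grasp point (between the pads) is the TCP (arm.nose_length is the distance from the TCP to the fingertips, in m); z points along the fingers, y is the line along which they close (so a half turn about z gives the same grasp; the last joint's range is limited). The gripper opens to 85 mm and grips with 20 to 120 N. Pads are 22 mm wide; open, the fingers measure 114 mm over their backs; the gripper's body (76 mm by 85 mm) begins 54 mm behind the grasp point. The pads swing forward as they close: fully open they stand 13 mm farther back than shut.
Start: joints at [1.325, 0.238, -0.013, 1.319, 0, 1.571], TCP at [0.128, 0.509, 0.25] pointing down, gripper open.
Joint ranges: [-2.66, 2.66], [-1.03, 1.9], [-1.14, 1.46], [-1.82, 2.27], [-1.45, 1.34], [-3.14, 3.14]. Speed limits (rad/s): [2.22, 2.22, 2.79, 3.14, 3.14, 3.14].

INTERFACE

Orientations are given as a 3x3 rotation matrix whose columns are the frame's x, y, z axes.
In Python, from station import sensors, cams, ticket, arm gives the robot as it stands.
- The arm moves only by the shell command python3 -m inch 'ROWS'. ROWS is JSON, a list that holds one entry, the list of rows, each a list of 7 numbers: the shift along the tool's x, y, z in m, then the turn, a rotation vector about the tool's x, y, z in rad, then the closure in counts, from 0 (fully open) to 255 (shut). A call has 1 to 10 rows; each row shifts and turns the commanded pose from where the row before left it, along the tool's axes as they then stand; what a row does not reach is not made up. A row lasts 1/12 s, in which the tool goes at most 41.7 mm and 7.16 degrees, less where a joint would pass 70% of its speed; a pose out of reach is approached as far as the arm can. A call is refused whole if a number of a shift passes 0.0417 or a number of a turn 0.125, either way. A call with a gripper value outside its range is refused whole. The fingers move at their own pace and stop on an object; the grip force is fixed at half the most. Time passes only in rows, so rows that do not move let the fingers close. It gives the time, the measured TCP pose, the force, the opening and the grip force at its end, in the units of the state.
- sensors.state(): the state, without advancing time (a new reading comes with each control period).
- cams.camera(name): name is "side" or "top"; returns (picture, depth): 400x640x3 uint8, red, green, blue; 400x640 float32, m along the optical axis (not along the pixel's ray), 0 where there is no reading.
- cams.get_calibration(name): a dict with "camera_matrix" (3x3 intrinsics, pixels), "R" (3x3) and "t" (3): a world point X has camera coordinates R X + t. Camera axes: x right, y down, z forward; pixel columns grow to the right and rows downward; lengths in m; the calibration is good to about 2 mm. A picture is of the moment at which its call begins. get_calibration takes no time and is no camera call.
- ticket.finish_job(): hands the job in; it is judged then, once.
The state is a dict: "t": time; "joints": joint angles; "qd": joint speeds; "effort": joint torques, N m; "ee_pos": TCP position; "eef_rot": TCP orientation; "force": force on the tool from outside, world axes, zero at the start; "moment": the same for the moment, N m; "width": opening from 0.0 (shut) to 1.0 (fully open); "gripper_force": force on a finger pad.
Only numpy, scipy, OpenCV 4.12 (cv2) and the standard library are available. Lean on these libraries where they do the work, as an engineer would, in place of code of your own. Each camera call takes 0.05 s, during which the arm holds its last target. There are 200 camera calls.

## Working session

There is one attempt and no reset: what is moved stays moved. The work goes in short steps, Python scripts to look and compute and a shell command to move; the robot and the scene stay as the last step left them, time stands still between calls to the robot, and variables do not carry over. Pictures are saved under pics/ and viewed, at most 10 in all, crops included, and the job is handed in when it is done.

```bash
mkdir -p pics
python3 - <<'E'
from station import sensors,cams,arm
import cv2,numpy as np
s=sensors.state();print(s['t'],s['ee_pos'],s['eef_rot'],s['width'],arm.nose_length)
for n in('top','side'):
    p,d=cams.camera(n);cv2.imwrite(f'pics/{n}0.png',p[:,:,::-1]);np.savez(f'{n}0.npz',p=p,d=d)
    c=cams.get_calibration(n);print(n,c)
E
```

```text
0.0 [0.12766923 0.50882474 0.24965653] [[-9.69931503e-01  2.43377798e-01 -3.56534296e-04]
 [ 2.43378059e-01  9.69930393e-01 -1.46723226e-03]
 [-1.12783087e-05 -1.50988742e-03 -9.99998860e-01]] 0.9983626434233825 0.019
top {'camera_matrix': array([[478.09851669,   0.        , 327.53103509],
       [  0.        , 478.09851669, 200.47122656],
       [  0.        ,   0.        ,   1.        ]]), 'R': array([[-9.27096670e-04, -9.99662263e-01,  2.59711462e-02],
       [-9.95521046e-01, -1.53256770e-03, -9.45277624e-02],
       [ 9.45356394e-02, -2.59424590e-02, -9.95183401e-01]]), 't': array([0.04570227, 0.65506939, 1.17690774])}
side {'camera_matrix': array([[387.52853872,   0.        , 319.65680488],
       [  0.        , 387.52853872, 201.61771578],
       [  0.        ,   0.        ,   1.        ]]), 'R': array([[ 0.74906484, -0.66207102,  0.02374513],
       [-0.33317646, -0.40744995, -0.85028112],
       [ 0.57262144,  0.62900438, -0.52579291]]), 't': array([-0.43857314,  0.34195202,  0.64780192])}
```

View pics/top0.png

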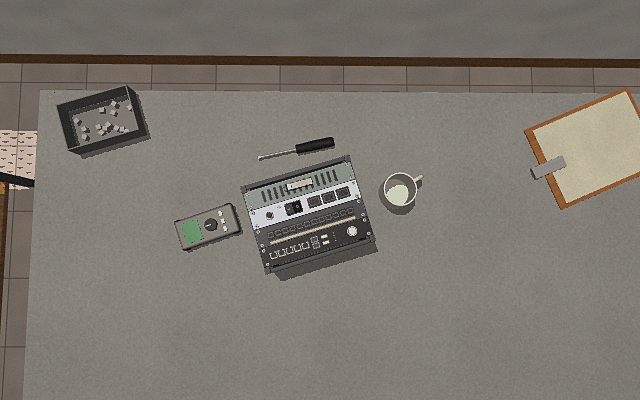

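View pics/side0.png

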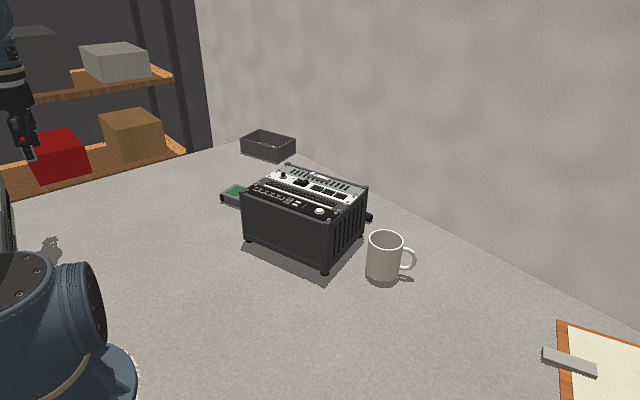

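The top view shows the rack around pixel (310,215). From far to near it holds the blank, the strip (breaker about (269,215), rocker about (293,208)), the patch panel and the firewall (power button about (352,231)). I'll enlarge it.

Run:
```python
import numpy as np,cv2
p=np.load('top0.npz')['p'][145:285,230:390,::-1]
cv2.imwrite('pics/topc.png',cv2.resize(p,None,fx=4.25,fy=4.25,interpolation=cv2.INTER_CUBIC)[:,:800])
```

```text
(no output)
```

View pics/topc.png

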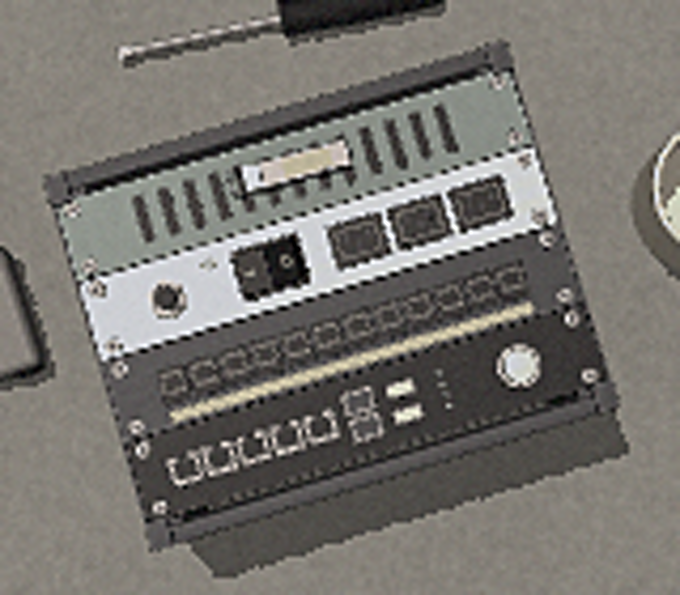

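```bash
cat > fit.py <<'E'
import numpy as np
from scipy.optimize import least_squares
from station import cams
c=cams.get_calibration('top');K,R,t=c['camera_matrix'],c['R'],c['t']
# rack coords (x,y,height over panel), crop pixel
F=[(22.2,84,5,168,299),(22.2,27,6,271,267),(22.2,-22,1,359,241),(22.2,-56,1,419,221),(22.2,-90,1,481,202),(-66.7,-84,5.5,519,367)]
F=np.array(F,float);uv=F[:,3:]/4.25+[230,145]-.4
def world(q,P):
    P=np.atleast_2d(P);cs,sn=np.cos(q[2]),np.sin(q[2])
    return np.c_[q[0]+cs*P[:,0]-sn*P[:,1],q[1]+sn*P[:,0]+cs*P[:,1],.153+P[:,2]]
def res(q):
    X=world(q,F[:,:3]/1e3)@R.T+t;p=X@K.T;return (p[:,:2]/p[:,2:]-uv).ravel()
r=least_squares(res,[.6,0,.28]);q=r.x
print(q,r.fun.round(2))
for n,P in dict(off=(22.2,15,9.5),on=(22.2,39,9.5),brk=(22.2,84,13.5),pow=(-66.7,-84,5.5)).items(): print(n,world(q,np.array(P)/1e3)[0].round(4))
d=np.load('top0.npz')['d']
pw=lambda u,v:R.T@(np.linalg.inv(K)@[u,v,1]*d[v,u]-t)
for a in uv.round().astype(int): print(pw(*a).round(4))
np.save('q.npy',q)
E
python3 fit.py
```

```text
[0.61388387 0.09412228 0.29952275] [-0.27 -0.09 -0.17 -0.05 -0.02 -0.09  0.2   0.23 -0.09  0.33  0.35 -0.32]
off [0.6307 0.115  0.1625]
on [0.6236 0.1379 0.1625]
brk [0.6103 0.1809 0.1665]
pow [ 0.5749 -0.0058  0.1585]
[0.6095 0.1799 0.1656]
[0.6283 0.1271 0.1554]
[0.6414 0.0797 0.1615]
[0.651  0.0481 0.156 ]
[0.6627 0.014  0.1543]
[ 0.5743 -0.006   0.1539]
```

```bash
cat > go.py <<'E'
import numpy as np,sys
from station import sensors
# print tool-frame shift (mm) to put the fingertips at target rack point (mm), and yaw turn about tool z
T=dict(off=(22.2,14,9.5),on=(22.2,40,9.5),brk=(22.2,84,13.5),pow=(-66.7,-84,5.5))
q=np.load('q.npy');s=sensors.state();R=np.array(s['eef_rot'])
c,n=np.cos(q[2]),np.sin(q[2])
for k in sys.argv[1:]:
    x,y,z=np.array(T[k])/1e3
    w=np.array([q[0]+c*x-n*y,q[1]+n*x+c*y,.153+z+.019])
    print(k,(R.T@(w-s['ee_pos'])*1e3).round(1))
a=np.arctan2(R[1,0],R[0,0]);print('turn',(a-(q[2]+np.pi/2)).round(4),'t',s['t'],'F',np.round(s['force'],1),s['width'],'tilt',R[:2,2].round(4))
E
python3 -m inch '[[[0,0,0,0,0,0.115,255],[0,0,0,0,0,0.115,255],[0,0,0,0,0,0.115,255],[0,0,0,0,0,0.115,255],[0,0,0,0,0,0.115,255],[0,0,0,0,0,0.115,255],[0,0,0,0,0,0.115,255],[0,0,0,0,0,0.115,255],[0,0,0,0,0,0.105,255],[0,0,0,0,0,0,255]]]'; python3 go.py off
```

```text
t: 0.93
ee_pos: [0.1277, 0.509, 0.2499]
eef_rot: [[-0.291, 0.957, -0.0], [0.957, 0.291, -0.001], [-0.001, -0.0, -1.0]]
force: [0.1, 0.8, 0.1]
width: 0.002
gripper_force: 0.0
off [-524.3  366.6   68.6]
turn -0.0042 t 0.9333 F [0.1 0.8 0.1] 0.001921638051027163 tilt [-0.0002 -0.0008]
```

```bash
python3 -m inch '[[[-0.0262,0.0183,0,0,0,0,255],[-0.0262,0.0183,0,0,0,0,255],[-0.0262,0.0183,0,0,0,0,255],[-0.0262,0.0183,0,0,0,0,255],[-0.0262,0.0183,0,0,0,0,255],[-0.0262,0.0183,0,0,0,0,255],[-0.0262,0.0183,0,0,0,0,255],[-0.0262,0.0183,0,0,0,0,255],[-0.0262,0.0183,0,0,0,0,255],[-0.0262,0.0183,0,0,0,0,255]]]' >/dev/null; python3 -m inch '[[[-0.0262,0.0183,0,0,0,0,255],[-0.0262,0.0183,0,0,0,0,255],[-0.0262,0.0183,0,0,0,0,255],[-0.0262,0.0183,0,0,0,0,255],[-0.0262,0.0183,0,0,0,0,255],[-0.0262,0.0183,0,0,0,0,255],[-0.0262,0.0183,0,0,0,0,255],[-0.0262,0.0183,0,0,0,0,255],[-0.0262,0.0183,0,0,0,0,255],[0,0,0,0,0,0,255]]]'; python3 go.py off
```

```text
t: 2.6
ee_pos: [0.6106, 0.133, 0.249]
eef_rot: [[-0.296, 0.955, 0.0], [0.955, 0.296, -0.001], [-0.001, 0.0, -1.0]]
force: [-1.8, -0.1, 0.1]
width: 0.002
gripper_force: 0.0
off [-24.   13.9  67.5]
turn 0.001 t 2.6 F [-1.8 -0.1  0.1] 0.0020977935961387223 tilt [ 0.0005 -0.0013]
```

```bash
python3 -m inch '[[[-0.024,0.014,0,0,0,0,255],[0,0,0.025,0,0,0,255],[0,0,0.025,0,0,0,255],[0,0,0,0,0,0,255],[0,0,0,0,0,0,255]]]'>/dev/null; python3 go.py off
python3 - <<'E'
from station import cams
import cv2,numpy as np
s,_=cams.camera('side');t,_=cams.camera('top')
f=lambda p:cv2.resize(p[:,:,::-1],None,fx=5,fy=5,interpolation=cv2.INTER_CUBIC)
cv2.imwrite('pics/off1.png',np.hstack([f(s[150:240,235:315]),f(t[180:270,240:320])]))
E
```

```text
off [-4.6  3.4 17.8]
turn 0.0027 t 3.0167 F [ 0.4 -0.8  0.6] 0.001522885626735463 tilt [-0.0034 -0.0007]
```

View pics/off1.png

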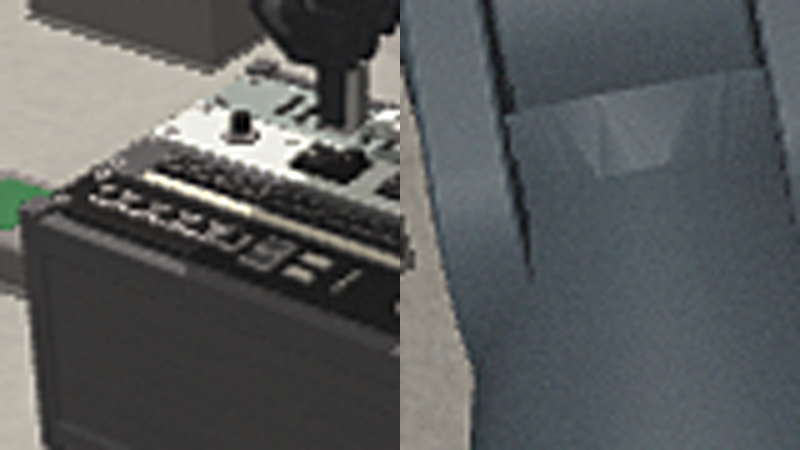

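The side half shows the shut fingers, with the tip at crop (345,120), above the far side of the rocker at (330,160). The popped breaker is at (240,125). The arm hides the rack in the top half.

```bash
python3 -m inch '[[[0,0,0.006,0,0,0,255],[0,0,0,0,0,0,255],[0,0,0,0,0,0,255],[0,0,0,0,0,0,255]]]'>/dev/null; python3 go.py off;  python3 - <<'E'
import numpy as np
from station import cams,sensors
q=np.load('q.npy');c=cams.get_calibration('side')
s=sensors.state();P=np.array(s['ee_pos'])+np.array(s['eef_rot'])[:,2]*.019
def pr(X):
    v=c['camera_matrix']@(c['R']@X+c['t']);return ((v[:2]/v[2])-[235,150])*5
print('tip',pr(P))
cs,n=np.cos(q[2]),np.sin(q[2])
for p in [(22.2,84,13.5),(22.2,14,9.5),(22.2,27,5)]:
    x,y,z=np.array(p)/1e3;print(p,pr(np.array([q[0]+cs*x-n*y,q[1]+n*x+cs*y,.153+z])))
E
```

```text
off [-4.5  2.2 13.3]
turn 0.0008 t 3.45 F [-0.2  0.6 -0.4] -0.0004976659554468443 tilt [0.0007 0.    ]
tip [340.55045254 131.4754083 ]
(22.2, 84, 13.5) [239.18586518 112.92405235]
(22.2, 14, 9.5) [350.11163763 155.09312758]
(22.2, 27, 5) [329.05791618 155.99605379]
```

```bash
python3 -m inch '[[[-0.0045,0.002,0.005,0,0,0,255],[0,0,0.004,0,0,0,255],[0,0,0.003,0,0,0,255],[0,0,0.003,0,0,0,255],[0,0,0.003,0,0,0,255],[0,0,0,0,0,0,255],[0,0,0,0,0,0,255]]]'; python3 go.py off
```

```text
t: 4.03
ee_pos: [0.6307, 0.1138, 0.177]
eef_rot: [[-0.295, 0.955, 0.001], [0.955, 0.295, -0.0], [-0.0, 0.001, -1.0]]
force: [-1.7, -2.4, 7.9]
width: 0.001
gripper_force: 3.7
off [ 0.2  0.3 -4.5]
turn 0.0004 t 4.0333 F [-1.7 -2.4  7.9] 0.0007089728604596205 tilt [ 0.0008 -0.0001]
```

```bash
python3 -m inch '[[[0,0,-0.012,0,0,0,255],[0,0,-0.014,0,0,0,255],[0.035,0,0,0,0,0,255],[0.035,0,0,0,0,0,255],[0,0,0,0,0,0,255],[0,0,0,0,0,0,255]]]'>/dev/null; python3 go.py brk
python3 - <<'E'
from station import cams
import cv2,numpy as np
s,_=cams.camera('side')
cv2.imwrite('pics/off2.png',cv2.resize(s[150:220,245:345,::-1],None,fx=7,fy=7,interpolation=cv2.INTER_CUBIC))
E
```

```text
brk [-1.7  0.5 16.5]
turn 0.0033 t 4.5333 F [ 0.4 -0.5 -0.9] 0.000783251526851366 tilt [-0.0006 -0.    ]
```

View pics/off2.png

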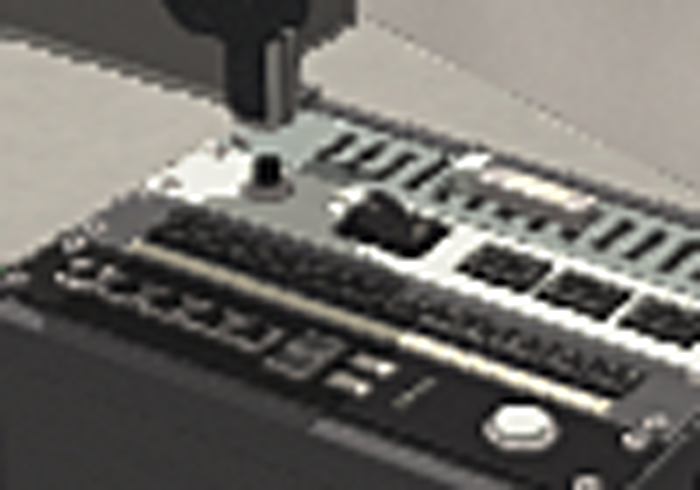

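The rocker at crop (390,225) now has its breaker-side end raised, so the strip is off. The breaker at (268,170) is still out, right under the fingertip. I'll press it.

```bash
python3 -m inch '[[[-0.0015,0.0005,0.01,0,0,0,255],[0,0,0.004,0,0,0,255],[0,0,0.003,0,0,0,255],[0,0,0.002,0,0,0,255],[0,0,0.002,0,0,0,255],[0,0,0.002,0,0,0,255],[0,0,0,0,0,0,255],[0,0,0,0,0,0,255]]]'; python3 go.py brk
```

```text
t: 5.25
ee_pos: [0.611, 0.179, 0.18]
eef_rot: [[-0.295, 0.955, 0.001], [0.955, 0.295, -0.0], [-0.001, 0.001, -1.0]]
force: [-2.5, -2.1, 5.0]
width: -0.003
gripper_force: 2.7
brk [ 2.1 -0.1 -5.5]
turn 0.0 t 5.25 F [-2.5 -2.1  5. ] -0.002648911440943489 tilt [ 0.0007 -0.0004]
```

```bash
python3 -m inch '[[[0,0,0.0015,0,0,0,255],[0,0,0,0,0,0,255],[0,0,0,0,0,0,255]]]'; python3 -m inch '[[[0,0,-0.012,0,0,0,255],[0,0,-0.014,0,0,0,255],[-0.022,0,0,0,0,0,255],[-0.02,0,0,0,0,0,255],[0,0,0,0,0,0,255],[0,0,0,0,0,0,255]]]'>/dev/null; python3 go.py on
python3 - <<'E'
from station import cams
import cv2,numpy as np
s,_=cams.camera('side')
cv2.imwrite('pics/brk.png',cv2.resize(s[150:220,245:345,::-1],None,fx=7,fy=7,interpolation=cv2.INTER_CUBIC))
E
```

```text
t: 5.5
ee_pos: [0.6111, 0.179, 0.1798]
eef_rot: [[-0.295, 0.955, 0.002], [0.955, 0.295, -0.0], [-0.001, 0.002, -1.0]]
force: [-3.8, -3.0, 14.3]
width: 0.003
gripper_force: 7.3
on [ 0.5 -0.2 22.2]
turn -0.0013 t 6.0 F [-0.2  1.  -0.7] -0.0014000006256954657 tilt [-0.  0.]
```

View pics/brk.png

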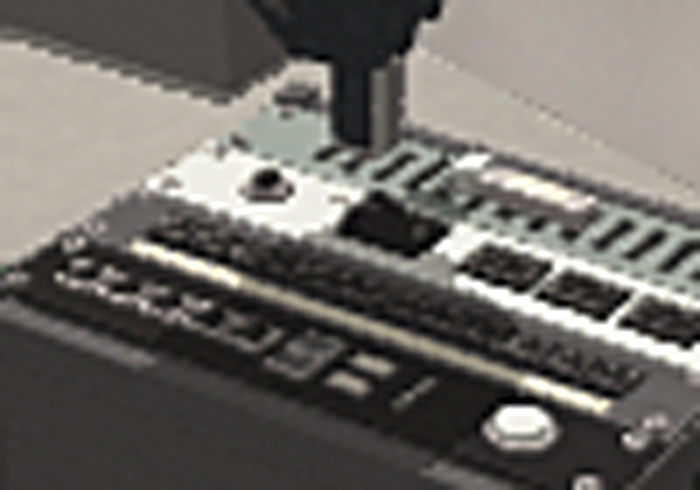

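The breaker at crop (268,185) is now low and staying in, and the rocker is still off. Next I'll press the ON half.

```bash
python3 -m inch '[[[0.0005,0,0.015,0,0,0,255],[0,0,0.004,0,0,0,255],[0,0,0.003,0,0,0,255],[0,0,0.002,0,0,0,255],[0,0,0.002,0,0,0,255],[0,0,0.0015,0,0,0,255],[0,0,0,0,0,0,255],[0,0,0,0,0,0,255],[0,0,0,0,0,0,255]]]'; python3 go.py on
```

```text
t: 6.8
ee_pos: [0.6233, 0.14, 0.177]
eef_rot: [[-0.296, 0.955, 0.001], [0.955, 0.296, 0.0], [0.0, 0.001, -1.0]]
force: [-3.1, 1.1, 5.0]
width: 0.001
gripper_force: 2.8
on [-1.1 -0.3 -4.5]
turn 0.0007 t 6.8 F [-3.1  1.1  5. ] 0.0007034006336546987 tilt [0.0007 0.0003]
```

```bash
python3 -m inch '[[[0,0,0.001,0,0,0,255],[0,0,0,0,0,0,255],[0,0,0,0,0,0,255]]]'; python3 -m inch '[[[0,0,-0.015,0,0,0,255],[0,0,-0.015,0,0,0,255],[-0.0246,-0.0178,0,0,0,0,255],[-0.0246,-0.0178,0,0,0,0,255],[-0.0246,-0.0178,0,0,0,0,255],[-0.0246,-0.0178,0,0,0,0,255],[-0.0246,-0.0178,0,0,0,0,255],[0,0,0,0,0,0,255],[0,0,0,0,0,0,255]]]'>/dev/null; python3 go.py pow
python3 - <<'E'
from station import cams
import cv2,numpy as np
s,_=cams.camera('side')
cv2.imwrite('pics/on.png',cv2.resize(s[150:220,245:345,::-1],None,fx=7,fy=7,interpolation=cv2.INTER_CUBIC))
E
```

```text
t: 7.05
ee_pos: [0.6233, 0.14, 0.1769]
eef_rot: [[-0.296, 0.955, 0.002], [0.955, 0.296, 0.001], [0.0, 0.002, -1.0]]
force: [-3.6, 0.6, 11.7]
width: 0.001
gripper_force: 6.0
pow [-0.6  0.5 28.1]
turn -0.0022 t 7.8 F [0.5 0.7 0.1] 0.0035395392160782395 tilt [ 0.0004 -0.0002]
```

View pics/on.png

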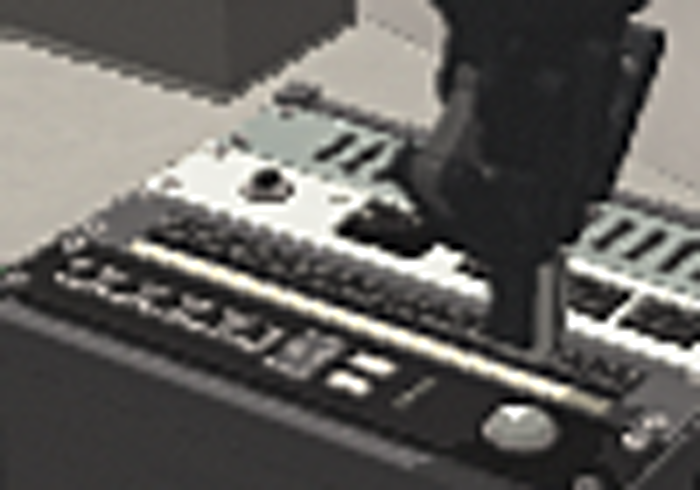

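The rocker's breaker-side end at crop (365,220) lies flat, so the strip is on, and the breaker is in. The fingertip is above the power button at (520,425).

```bash
python3 -m inch '[[[0,0,0.02,0,0,0,255],[0,0,0.005,0,0,0,255],[0,0,0.003,0,0,0,255],[0,0,0.002,0,0,0,255],[0,0,0.0015,0,0,0,255],[0,0,0.001,0,0,0,255],[0,0,0,0,0,0,255],[0,0,0,0,0,0,255]]]'; python3 go.py pow
```

```text
t: 8.52
ee_pos: [0.5744, -0.0032, 0.1745]
eef_rot: [[-0.296, 0.955, 0.001], [0.955, 0.296, 0.001], [0.0, 0.001, -1.0]]
force: [-6.6, 2.9, 11.8]
width: -0.001
gripper_force: 5.9
pow [-2.7 -0.3 -3. ]
turn 0.0013 t 8.5167 F [-6.6  2.9 11.8] -0.0005379661036027655 tilt [0.0009 0.0008]
```

Fully in: 3.0 mm of travel at 11.8 N. I'll retreat and check.

```bash
python3 -m inch '[[[0,0,-0.005,0,0,0,255],[0,0,-0.015,0,0,0,255],[0,0,-0.03,0,0,0,255],[0,0,-0.03,0,0,0,255],[0,-0.04,-0.01,0,0,0,255],[0,-0.04,0,0,0,0,255],[0,-0.04,0,0,0,0,255],[0,-0.04,0,0,0,0,255],[0,0,0,0,0,0,255],[0,0,0,0,0,0,255]]]'
python3 - <<'E'
from station import cams
import cv2,numpy as np
s,_=cams.camera('side');t,_=cams.camera('top')
f=lambda p:cv2.resize(p[:,:,::-1],(800,300),interpolation=cv2.INTER_CUBIC)
cv2.imwrite('pics/end.png',np.vstack([f(s[160:220,215:375]),f(t[170:260,225:465])]))
E
```

```text
t: 9.35
ee_pos: [0.4206, -0.0516, 0.264]
eef_rot: [[-0.294, 0.956, 0.002], [0.956, 0.294, -0.001], [-0.001, 0.002, -1.0]]
force: [0.5, 0.0, -0.2]
width: -0.001
gripper_force: 0.0
```

View pics/end.png

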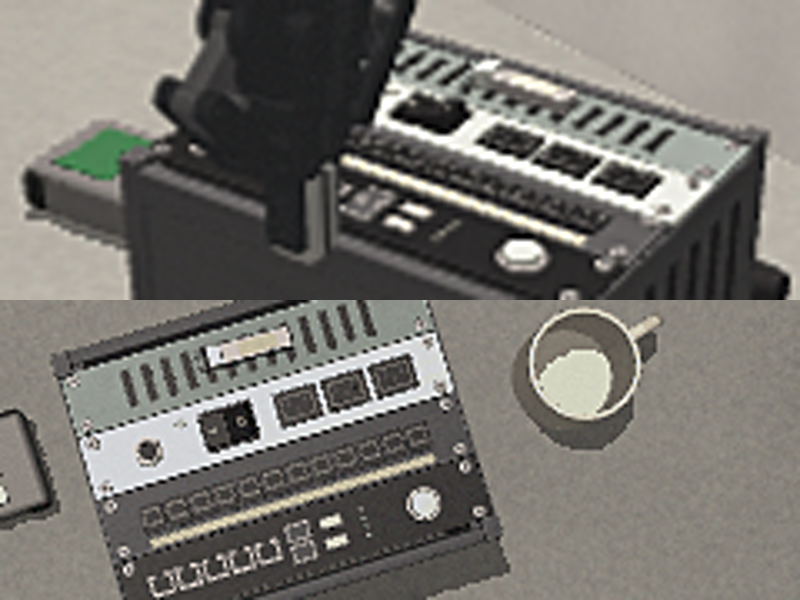

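The rocker is on, the breaker is in, and the power button is out at (425,503). The transceiver and mug haven't moved, and the gripper is clear of everything.

```bash
python3 -c "
from station import ticket
print(ticket.finish_job())"
```

```text
the job is handed in; nothing more can be done
None
```

I switched the strip off, pushed the breaker in until it stayed, switched the strip back on, then pressed the firewall's power button, which sprang back; I handed the job in at about 9.5 s with the arm clear and no verdict returned.

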